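Put the press weights back on the right cheese moulds

ROBOT

A 6-joint arm with a two-finger parallel gripper is mounted at the origin on the work surface. World frame = base frame: x ahead of the robot, y to its left, z up, the work surface at z = 0. Lengths are in m, angles in rad, forces in N, time in s.
With the tool pointing down it reaches from about 0.275 to 0.75 m from the base axis. Payload 10.2 kg.
Tool frame: the origin (TCP) lies midway between the tips of the shut fingers; the grasp point (between the pads) lies 19 mm behind it (robot.tcp_to_grasp is the distance from the TCP to the grasp point, in m); z points along the fingers, y is the line along which they close (so a half turn about z gives the same grasp; the last joint's range is limited). The gripper opens to 88 mm and grips with 3 to 60 N. Pads are 18 mm wide; open, the fingers measure 123 mm over their backs; the gripper's body (75 mm by 187 mm) begins 45 mm behind the grasp point.
Start: joints at [1.117, 0.313, 1.498, -0, 1.331, -0.223], TCP at [0.12, 0.511, 0.239] pointing down, gripper open.
Joint ranges: [-2.94, 2.94], [-0.97, 2.17], [0.19, 2.56], [-1.23, 4.37], [0.02, 3.11], [-2.88, 2.88]. Speed limits (rad/s): [2.39, 2.39, 3.01, 3.14, 3.14, 3.14].

INTERFACE

Orientations are given as a rotation vector (axis times angle).
In Python, from plant import robot, capture, models gives the robot as it stands. The module is installed in compiled form; this text tells all that it offers.
- The arm moves only by the tool drive_tool, never from a script. Its argument "commands" is a list of rows, each a list of 5 numbers: the finger opening in mm, from 0 to 88.1, then the shift along the tool's x, y, z in mm, then the turn about the tool's z in degrees. In form: [[fingers, x, y, z, twist], ...]. A call has 1 to 20 rows; each row shifts and turns the commanded pose from where the row before left it, along the tool's axes as they then stand; what a row does not reach is not made up. A row lasts 1/8 s, in which the tool goes at most 62.5 mm and 10.7 degrees, less where a joint would pass 70% of its speed; a pose out of reach is approached as far as the arm can. A call with a gripper value outside its range is refused whole. The fingers move at their own pace and stop on an object; "newtons" is the grip in N (left out, the last holds). Time passes only in rows, so rows that do not move let the fingers close. It gives the time, the measured TCP pose, the force, the opening and the grip force at its end, in the units of the state.
- robot.sense(): the state, without advancing time (a new reading comes with each control period).
- capture(name): name is "scene" or "side" or "wrist"; returns a dict with "color" (400x640x3 uint8, red, green, blue), "K" (3x3 intrinsics, pixels), "eye" and "orientation" of the camera in the world. Camera axes: x right, y down, z forward; pixel columns grow to the right and rows downward; lengths in m; the calibration is good to about 2 mm. A picture is of the moment at which its call begins. There is no depth.
- robot.finish_job(): hands the job in; it is judged then, once.
Trained networks look in a picture, given as the dict that the camera call returned (one of the last four; its "shot" number tells which), for a name from the list of things; names that differ only in an ending like _2 or _b are one class to them, and where a whole thing is asked for, a point or a joint stands for the part that bears it (a point fixed in the world has none). Each returns a list of dicts, best first, with "score" (0 to 1); they miss things now and then, are a little off and sometimes report something else, mostly with a low value. They report only what shows in the picture. A call takes as long as a camera call.
- models.spot_in(thing, picture): "xy" ([column, row] in pixels, amid what is visible of it).
- models.silhouettes(thing, picture): "region" (400x640 bool, what is visible of it) and "xy" ([column, row] in pixels, amid what is visible of it).
The state is a dict: "time": time; "joint_positions": joint angles; "joint_velocities": joint speeds; "effort": joint torques, N m; "eef_pos": TCP position; "tcp_rot": TCP orientation; "contact_force": force on the tool from outside, world axes, zero at the start; "ft_torque": the same for the moment, N m; "gripper_width": finger opening in m; "gripper_force": force on a finger pad.
Only numpy, scipy, OpenCV 4.12 (cv2) and the standard library are available. Lean on these libraries where they do the work, as an engineer would, in place of code of your own. Each camera call takes 0.05 s, during which the arm holds its last target. There are 200 camera calls.

TASK

The press weights on the four cheese moulds have been mixed up. Swap them about so that each mould carries the weight of its size, the smallest weight on the smallest mould and so on up to the largest weight on the largest mould, each standing upright and centred on its follower. The clean weights must not touch the table or be tipped over, so use the empty metal tray as the free spot on the way; set them down gently and leave the filled moulds standing where they are.

Things in the scene. Friction and masses are not known exactly. Their poses are not given: they have to be found in the camera images.
- weight_s: The smallest of the four press weights: a bright steel cylinder 36 mm in diameter and 20 mm tall, with a round steel knob on top (a neck 16 mm across and 8 mm high, then a knob head 26 mm across and 20 mm high, so the whole is 48 mm tall). About 0.2 kg, loose. Origin: centre of its underside; z up its axis. It starts standing upright on one of the moulds.
- weight_m: The second smallest of the four press weights: a bright steel cylinder 46 mm in diameter and 24 mm tall, with a round steel knob on top (a neck 16 mm across and 8 mm high, then a knob head 26 mm across and 20 mm high, so the whole is 52 mm tall). About 0.36 kg, loose. Origin: centre of its underside; z up its axis. It starts standing upright on one of the moulds.
- weight_l: The second largest of the four press weights: a bright steel cylinder 56 mm in diameter and 28 mm tall, with a round steel knob on top (a neck 16 mm across and 8 mm high, then a knob head 26 mm across and 20 mm high, so the whole is 56 mm tall). About 0.58 kg, loose. Origin: centre of its underside; z up its axis. It starts standing upright on one of the moulds.
- weight_xl: The largest of the four press weights: a bright steel cylinder 66 mm in diameter and 32 mm tall, with a round steel knob on top (a neck 16 mm across and 8 mm high, then a knob head 26 mm across and 20 mm high, so the whole is 60 mm tall). About 0.86 kg, loose. Origin: centre of its underside; z up its axis. It starts standing upright on one of the moulds.
- mould_s: The smallest of the four filled cheese moulds: round, white perforated plastic, 84 mm across the rim, rim 70 mm high; its flat white follower disc, 72 mm across, stands proud, top 82 mm above the origin: the weight stands on it. About 0.45 kg, loose. Origin: centre of its underside on the table; z up. Moulds stand 0.18 m or more apart, centre to centre, in any order.
- mould_m: The second smallest of the four filled cheese moulds: round, white perforated plastic, 108 mm across the rim, rim 70 mm high; its flat white follower disc, 96 mm across, stands proud, top 82 mm above the origin: the weight stands on it. About 0.75 kg, loose. Origin: centre of its underside on the table; z up. Moulds stand 0.18 m or more apart, centre to centre, in any order.
- mould_l: The second largest of the four filled cheese moulds: round, white perforated plastic, 132 mm across the rim, rim 70 mm high; its flat white follower disc, 120 mm across, stands proud, top 82 mm above the origin: the weight stands on it. About 1.1 kg, loose. Origin: centre of its underside on the table; z up. Moulds stand 0.18 m or more apart, centre to centre, in any order.
- mould_xl: The largest of the four filled cheese moulds: round, white perforated plastic, 156 mm across the rim, rim 70 mm high; its flat white follower disc, 144 mm across, stands proud, top 82 mm above the origin: the weight stands on it. About 1.6 kg, loose. Origin: centre of its underside on the table; z up. Moulds stand 0.18 m or more apart, centre to centre, in any order.
- tray: The empty weight tray, the one free spot: a flat metal tray, 130 x 130 mm, fixed to the table, floor 10 mm above the table inside a rim 16 mm high (122 x 122 mm inside). Origin: centre of its underside on the table; z up, x and y along its edges. It lies among the moulds, about 0.2 m centre to centre from the nearest ones.

How it is judged:
By the outcome, as a careful person would: the job done as asked, in the order asked, and still so for the second after the job is handed in, with the robot touching nothing.
It also fails if it takes over 122 s, if anything falls off the work surface, if the arm or the gripper's body presses on something with over 40 N, if the wrist force passes 120 N, or if a joint passes its speed limit or range.

## Working session

There is one attempt and no reset: what is moved stays moved. The work goes in short steps, Python scripts to look and compute and a tool call to move; the robot and the scene stay as the last step left them, time stands still between calls to the robot, and variables do not carry over. Pictures are saved under pics/ and viewed, at most 17 in all, crops included, and the job is handed in when it is done.

Besides the shell and the picture viewer there is one more tool, called after "Emit:" by a JSON object that holds its "api" and its "payload". drive_tool: Moves the arm, as the interface text tells. Its arguments: {"type":"object","properties":{"commands":{"type":"array","items":{"type":"array","items":{"type":"number"}}},"newtons":{"type":"number"}},"required":["commands"]}

```bash
mkdir -p pics; cat > h.py <<'E'
import numpy as np, cv2
from scipy.spatial.transform import Rotation as R
from plant import robot, capture, models
def rot(o):
    o=np.array(o,float)
    return o if o.shape==(3,3) else (R.from_rotvec(o).as_matrix() if o.size==3 else R.from_quat(o).as_matrix())
def ray(p,uv):
    d=rot(p["orientation"])@np.linalg.inv(p["K"])@np.array([uv[0],uv[1],1.]); return np.array(p["eye"],float),d/np.linalg.norm(d)
def onplane(p,uv,z):
    e,d=ray(p,uv); return e+d*(z-e[2])/d[2]
def proj(p,X):
    c=np.array(p["K"])@(rot(p["orientation"]).T@(np.array(X,float)-np.array(p["eye"]))); return c[:2]/c[2]
def tri(rs):
    A=np.zeros((3,3));b=np.zeros(3)
    for e,d in rs:
        M=np.eye(3)-np.outer(d,d);A+=M;b+=M@e
    return np.linalg.solve(A,b)
def save(p,n): cv2.imwrite(f"pics/{n}.png",p["color"][:,:,::-1])
N=["weight_s","weight_m","weight_l","weight_xl","mould_s","mould_m","mould_l","mould_xl","tray"]
E
python3 - <<'E'
from h import *
for c in ["scene","side","wrist"]:
    p=capture(c); save(p,c+"0"); print(c,np.round(p["eye"],3),p["orientation"],np.round(p["K"],1).tolist())
    for n in N:
        r=models.silhouettes(n,p); o=[]
        for q in r[:3]:
            ys,xs=np.where(q["region"]); o.append((round(q["score"],2),np.round(q["xy"],1).tolist(),[xs.min(),xs.max(),ys.min(),ys.max()] if len(xs) else 0))
        print(n,*[str(x).replace("np.int64","") for x in o])
s=robot.sense(); print(s["time"],s["tcp_rot"],s["contact_force"],robot.tcp_to_grasp)
E
```

```text
scene [1.387 0.076 0.836] [-1.6091151  -1.83550551  0.81209454] [[514.0, 0.0, 315.8], [0.0, 514.0, 198.5], [0.0, 0.0, 1.0]]
weight_s (0.84, [430.5, 171.4], [(421), (437), (163), (185)]) (0.82, [332.2, 173.7], [(324), (342), (159), (183)]) (0.6, [223.7, 156.4], [(212), (236), (142), (168)])
weight_m (0.84, [430.5, 171.4], [(421), (437), (163), (185)]) (0.82, [332.2, 173.7], [(324), (342), (159), (183)]) (0.6, [223.7, 156.4], [(212), (236), (142), (168)])
weight_l (0.84, [430.5, 171.4], [(421), (437), (163), (185)]) (0.82, [332.2, 173.7], [(324), (342), (159), (183)]) (0.6, [223.7, 156.4], [(212), (236), (142), (168)])
weight_xl (0.66, [247.5, 219.1], [(232), (264), (202), (237)])
mould_s (0.91, [250.3, 246.5], [(230), (270), (223), (265)]) (0.84, [330.5, 195.2], [(310), (355), (167), (217)]) (0.79, [421.8, 193.2], [(398), (455), (167), (225)])
mould_m (0.91, [250.3, 246.5], [(230), (270), (223), (265)]) (0.84, [330.5, 195.2], [(310), (355), (167), (217)]) (0.79, [421.8, 193.2], [(398), (455), (167), (225)])
mould_l (0.91, [250.3, 246.5], [(230), (270), (223), (265)]) (0.84, [330.5, 19
[... 1273 characters left out ...]
, (309), (188), (245)]) (0.83, [397.4, 223.5], [(378), (420), (198), (241)]) (0.67, [225.7, 170.0], [(195), (252), (139), (196)])
mould_xl (0.59, [365.0, 317.9], [(319), (410), (262), (357)])
tray (0.64, [311.4, 162.9], [(281), (344), (143), (189)])
wrist [0.038 0.531 0.385] [2.24858181 1.78054772 0.29589474] [[345.1, 0.0, 315.2], [0.0, 345.1, 204.7], [0.0, 0.0, 1.0]]
weight_s
weight_m
weight_l
weight_xl
mould_s (0.83, [182.5, 389.4], [(159), (221), (377), (399)])
mould_m (0.83, [182.5, 389.4], [(159), (221), (377), (399)])
mould_l (0.83, [182.5, 389.4], [(159), (221), (377), (399)])
mould_xl
tray
1.5 [3.61701024e-01 3.12067146e+00 1.26296760e-04] [-0.30826458  0.97814606 -0.36670651] 0.0187
```

View pics/scene0.png

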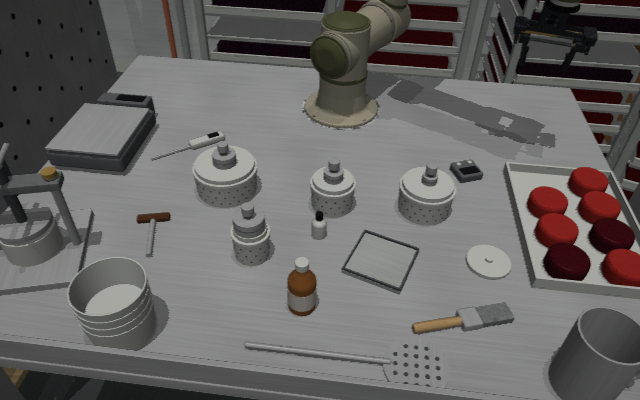

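View pics/side0.png

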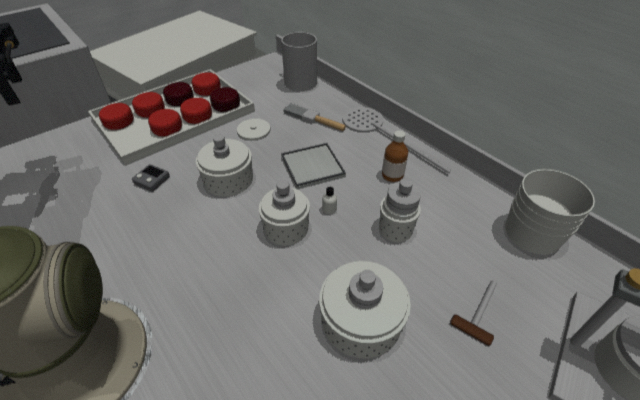

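View pics/wrist0.png

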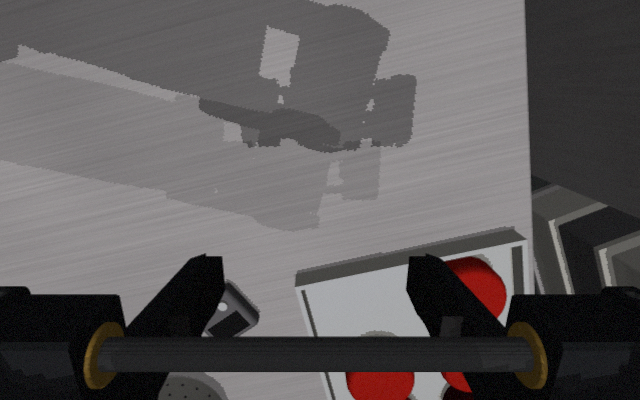

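The scene view shows the XL mould at (225,175), one at (332,188), one at (427,193), and a small mould at (250,240) carrying a large weight. The tray is at (380,260). The side view agrees: moulds at (225,170), (285,220), (398,220) and (365,310), tray at (312,163). The wrist view shows none of the weights yet.

Next I triangulate the knobs and fit each weight and mould size to the silhouettes.

```bash
cat >> h.py <<'E'
D=dict(s=(36,20),m=(46,24),l=(56,28),xl=(66,32)); MD=dict(s=(84,72),m=(108,96),l=(132,120),xl=(156,144))
def cyl(p,img,x,y,z0,z1,d):
    t=np.linspace(0,2*np.pi,48); P=[proj(p,(x+d/2*np.cos(a),y+d/2*np.sin(a),z)) for z in (z0,z1) for a in t]
    h=cv2.convexHull((np.array(P)*16).astype(np.int32)); cv2.fillConvexPoly(img,h,1,shift=4)
def wmask(p,x,y,z,k):
    d,h=D[k]; im=np.zeros((400,640),np.uint8); h/=1e3
    cyl(p,im,x,y,z,z+h,d/1e3);cyl(p,im,x,y,z+h,z+h+.008,.016);cyl(p,im,x,y,z+h+.008,z+h+.028,.026); return im>0
def mmask(p,x,y,k):
    im=np.zeros((400,640),np.uint8); d,f=MD[k]; cyl(p,im,x,y,0,.07,d/1e3);cyl(p,im,x,y,.07,.082,f/1e3); return im>0
def iou(a,b): return (a&b).sum()/max(1,(a|b).sum())
E
python3 - <<'E'
from h import *
from scipy.optimize import minimize
P=[capture("scene"),capture("side")]
G=[]
for p in P:
    g=dict(w=[],m=[])
    for kind,ns in (("w",N[:4]),("m",N[4:8])):
        for n in (ns[0],ns[3]):
            for q in models.silhouettes(n,p):
                if q["score"]>.45 and all(np.hypot(*np.subtract(q["xy"],r["xy"]))>8 for r in g[kind]): g[kind].append(q)
    G.append(g)
# pair by position on plane
for q in G[0]["m"]:
    a=onplane(P[0],q["xy"],.05); j=min(G[1]["m"],key=lambda r:np.linalg.norm(onplane(P[1],r["xy"],.05)-a))
    X0=(a+onplane(P[1],j["xy"],.05))/2
    w0=min(G[0]["w"],key=lambda r:np.linalg.norm(onplane(P[0],r["xy"],.1)[:2]-X0[:2])); w1=min(G[1]["w"],key=lambda r:np.linalg.norm(onplane(P[1],r["xy"],.1)[:2]-X0[:2]))
    T=tri([ray(P[0],w0["xy"]),ray(P[1],w1["xy"])])
    print("mould near",X0[:2].round(3),"weight tri",T.round(3))
    W=[w0["region"],w1["region"]]; M=[q["region"],j["region"]]
    for k in D:
        f=lambda v:-sum(iou(wmask(p,v[0],v[1],v[2],k),m) for p,m in zip(P,W))
        r=minimize(f,[T[0],T[1],.082],method="Nelder-Mead",options=dict(initial_simplex=np.array([T[0],T[1],.082])+.008*np.vstack([np.zeros(3),np.eye(3)]),maxiter=80))
        x0=r.x[:2]
        def fm(v): return -sum(iou(mmask(p,v[0],v[1],k)|w,m|w) for p,m,w in zip(P,M,W))
        r2=minimize(fm,T[:2],method="Nelder-Mead",options=dict(initial_simplex=T[:2]+.008*np.array([[0,0],[1,0],[0,1]]),maxiter=60))
        print(k,"W",r.x.round(4),round(-r.fun/2,3),"| M",r2.x.round(4),round(-r2.fun/2,3))
t=[models.silhouettes("tray",p)[0] for p in P]
print("tray",[onplane(p,q["xy"],.012).round(4) for p,q in zip(P,t)],tri([ray(p,q["xy"]) for p,q in zip(P,t)]).round(4))
E
```

```text
mould near [0.432 0.225] weight tri [0.427 0.24  0.1  ]
s W [0.4282 0.2395 0.0791] 0.91 | M [0.4421 0.223 ] 0.631
m W [0.4273 0.2407 0.08  ] 0.678 | M [0.43   0.2327] 0.839
l W [0.4271 0.239  0.0792] 0.512 | M [0.4311 0.242 ] 0.911
xl W [0.4268 0.2489 0.0796] 0.397 | M [0.4246 0.2545] 0.718
mould near [ 0.638 -0.139] weight tri [ 0.639 -0.142  0.103]
s W [ 0.6353 -0.1443  0.0872] 0.461 | M [ 0.6362 -0.1401] 0.918
m W [ 0.6371 -0.141   0.0823] 0.624 | M [ 0.6327 -0.1339] 0.697
l W [ 0.6373 -0.1414  0.0792] 0.829 | M [ 0.6307 -0.1259] 0.535
xl W [ 0.6378 -0.1415  0.0797] 0.939 | M [ 0.6243 -0.1151] 0.421
mould near [0.452 0.005] weight tri [0.455 0.014 0.101]
s W [0.4483 0.0171 0.0787] 0.823 | M [0.4527 0.0142] 0.814
m W [0.4502 0.017  0.0794] 0.893 | M [0.4471 0.0175] 0.895
l W [0.4514 0.0183 0.0856] 0.675 | M [0.4428 0.0286] 0.678
xl W [0.4555 0.0222 0.082 ] 0.519 | M [0.4372 0.0369] 0.526
mould near [ 0.534 -0.195] weight tri [ 0.561 -0.2    0.195]
s W [ 0.5539 -0.2028  0.1775] 0.718 | M [ 0.6414 -0.136 ] 0.508
m W [ 0.5527 -0.2037  0.1801] 0.786 | M [ 0.6486 -0.1262] 0.406
l W [ 0.5836 -0.1765  0.1453] 0.494 | M [ 0.4355 -0.2484] 0.494
xl W [ 0.5592 -0.1995  0.1702] 0.57 | M [ 0.4247 -0.2506] 0.519
mould near [0.545 0.175] weight tri [0.427 0.24  0.1  ]
s W [0.4282 0.2395 0.0791] 0.91 | M [0.4233 0.2188] 0.353
m W [0.4273 0.2407 0.08  ] 0.678 | M [0.4245 0.2321] 0.446
l W [0.4271 0.239  0.0792] 0.512 | M [0.4317 0.2414] 0.494
xl W [0.4268 0.2489 0.0796] 0.397 | M [0.4444 0.2468] 0.396
tray [array([0.6333, 0.1368, 0.012 ]), array([0.6138, 0.1328, 0.012 ])] [0.6216 0.1396 0.0014]
```

```bash
cat >> h.py <<'E'
def delta(t,z=None):
    "shift mm in tool axes to bring TCP to t"
    s=robot.sense(); return (R.from_rotvec(s["tcp_rot"]).as_matrix().T@(np.array(t)-np.array(s["eef_pos"]))*1e3).round(1)
E
python3 - <<'E'
from h import *
from scipy.optimize import minimize
P=[capture("scene"),capture("side")]
W=[];M=[]
for p,c,c2 in zip(P,[(224,156),(366,289)],[(225,179),(365,318)]):
    W.append(min(models.silhouettes("weight_l",p),key=lambda q:np.hypot(*np.subtract(q["xy"],c)))["region"])
    M.append(min(models.silhouettes("mould_xl",p),key=lambda q:np.hypot(*np.subtract(q["xy"],c2)))["region"])
T=np.array([.425,-.2,.082])
T=tri([ray(P[0],(224,156)),ray(P[1],(366,289))]);print(T)
for k in D:
    f=lambda v:-sum(iou(wmask(p,v[0],v[1],v[2],k),m) for p,m in zip(P,W))
    r=minimize(f,[T[0],T[1],.082],method="Nelder-Mead",options=dict(initial_simplex=np.array([T[0],T[1],.082])+.008*np.vstack([np.zeros(3),np.eye(3)]),maxiter=80))
    fm=lambda v:-sum(iou(mmask(p,v[0],v[1],k)|w,m|w) for p,m,w in zip(P,M,W))
    r2=minimize(fm,T[:2],method="Nelder-Mead",options=dict(initial_simplex=T[:2]+.008*np.array([[0,0],[1,0],[0,1]]),maxiter=60))
    print(k,"W",r.x.round(4),round(-r.fun/2,3),"| M",r2.x.round(4),round(-r2.fun/2,3))
p=capture("wrist");s=robot.sense();e=np.array(s["eef_pos"]);Rt=R.from_rotvec(s["tcp_rot"]).as_matrix()
for d in ([0,0,0],[0,0,.1],[-.05,0,.1],[-.1,0,.1],[.1,0,.1]): print(d,proj(p,e+Rt@np.array(d)).round())
print(Rt.round(3).tolist(),rot(p["orientation"]).round(3).tolist())
print("bottle",tri([ray(P[0],(301,263)),ray(P[1],(399,136))]).round(3),"small",tri([ray(P[0],(319,213)),ray(P[1],(330,190))]).round(3))
# tray corners from min-area quad
for p in P:
    q=models.silhouettes("tray",p)[0]; c,_=cv2.findContours(q["region"].astype(np.uint8),0,2); c=max(c,key=cv2.contourArea)
    h=cv2.approxPolyDP(cv2.convexHull(c),8,True)[:,0]; print([onplane(p,u,.016)[:2].round(3).tolist() for u in h])
print("XLdelta",delta([.637,-.141,.239]))
E
```

```text
[ 0.42830423 -0.24782284  0.09889667]
s W [ 0.4285 -0.2475  0.082 ] 0.618 | M [ 0.4519 -0.273 ] 0.509
m W [ 0.4278 -0.2497  0.0802] 0.841 | M [ 0.4407 -0.2635] 0.642
l W [ 0.427  -0.2478  0.0799] 0.891 | M [ 0.4338 -0.2522] 0.841
xl W [ 0.4305 -0.2464  0.0773] 0.682 | M [ 0.4276 -0.2478] 0.914
[0, 0, 0] [315. 273.]
[0, 0, 0.1] [315. 205.]
[-0.05, 0, 0.1] [315. 264.]
[-0.1, 0, 0.1] [315. 317.]
[0.1, 0, 0.1] [315.  62.]
[[-0.973, 0.229, -0.0], [0.229, 0.973, -0.0], [0.0, -0.0, -1.0]] [[0.229, 0.921, 0.315], [0.973, -0.217, -0.074], [-0.0, 0.324, -0.946]]
bottle [ 0.758 -0.013  0.122] small [ 0.558 -0.003  0.065]
[[0.546, 0.103], [0.586, 0.219], [0.717, 0.177], [0.678, 0.061]]
[[0.699, 0.174], [0.654, 0.051], [0.53, 0.088], [0.579, 0.218]]
XLdelta [-6.523e+02 -5.166e+02 -3.000e-01]
```

Emit:
{"api": "drive_tool", "payload": {"commands": [[60,-20,-9,0,0],[60,-41,-18,0,0],[60,-41,-18,0,0],[60,-41,-18,0,0],[60,-41,-18,0,0],[60,-41,-18,0,0],[60,-41,-18,0,0],[60,-41,-18,0,0],[60,-41,-18,0,0],[60,-41,-18,0,0],[60,-41,-18,0,0],[60,-41,-18,0,0],[60,-41,-18,0,0],[60,-41,-18,0,0],[60,-21,-5,0,0],[60,0,0,0,0]], "newtons": 30}}

```text
time: 4.55
eef_pos: [0.6227, 0.1376, 0.238]
tcp_rot: [-0.364, -3.12, 0.0]
contact_force: [0.1, -0.3, -0.5]
gripper_width: 0.0606
gripper_force: 0.0
```

```bash
cat >> h.py <<'E'
def wfit(p,k,x0,z,c=None):
    "fit xy of weight k at base height z in picture p"
    from scipy.optimize import minimize
    c=c if c is not None else proj(p,(x0[0],x0[1],z+.03))
    q=models.silhouettes("weight_"+k,p)
    if not q: return None
    q=min(q,key=lambda q:np.hypot(*np.subtract(q["xy"],c))); x0=np.array(x0,float)
    f=lambda v:-iou(wmask(p,v[0],v[1],z,k),q["region"])
    r=minimize(f,x0,method="Nelder-Mead",options=dict(initial_simplex=x0+.006*np.array([[0,0],[1,0],[0,1]]),maxiter=60))
    return r.x.round(4),round(-r.fun,3),round(q["score"],2)
def tray(p):
    q=models.silhouettes("tray",p)[0]; c,_=cv2.findContours(q["region"].astype(np.uint8),0,2); c=max(c,key=cv2.contourArea)
    h=cv2.approxPolyDP(cv2.convexHull(c),8,True)[:,0]; C=np.array([onplane(p,u,.016)[:2] for u in h])
    M=cv2.moments(c); return C.round(3).tolist(),C.mean(0).round(4),h.tolist(),q["score"]
E
python3 - <<'E'
from h import *
p=capture("wrist");save(p,"w1");s=robot.sense();print(s["time"],np.round(s["eef_pos"],4),s["contact_force"])
print(tray(p)); print(wfit(p,"s",(.428,.2395),.082),wfit(p,"m",(.449,.017),.082))
print("XL",delta([.637,-.141,.239]))
E
```

```text
4.6 [0.6219 0.1384 0.2383] [ 0.25778905  0.57044688 -0.67450374]
([[0.543, 0.101], [0.584, 0.222], [0.705, 0.18], [0.662, 0.06]], array([0.6234, 0.1407]), [[262, 103], [386, 115], [367, 229], [257, 217]], 0.62)
(array([0.428 , 0.2395]), np.float64(0.0), 0.82) (array([0.4501, 0.0168]), np.float64(0.964), 0.82)
XL [ -79.  -269.3    0. ]
```

View pics/w1.png

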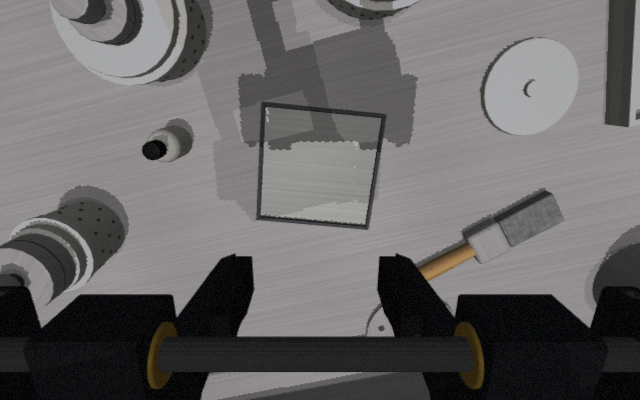

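The wrist view shows the tray at (262–386, 103–229), so its centre is (0.623, 0.141). The weight_m fit on mould_m is 0.96. On to the XL weight.

Emit:
{"api": "drive_tool", "payload": {"commands": [[60,-6,-20,0,0],[60,-10,-35,0,0],[60,-10,-35,0,0],[60,-10,-35,0,0],[60,-10,-35,0,0],[60,-10,-35,0,0],[60,-10,-35,0,0],[60,-10,-30,0,0],[60,-3,-9,0,0],[60,0,0,0,0],[60,0,0,0,0]]}}

```text
time: 6.12
eef_pos: [0.6375, -0.1405, 0.2389]
tcp_rot: [0.36, 3.121, 0.0]
contact_force: [0.0, -0.1, -0.7]
gripper_width: 0.06
gripper_force: 0.0
```

```bash
cat >> h.py <<'E'
def mfit(p,k,x0,wm=None):
    from scipy.optimize import minimize
    c=proj(p,(x0[0],x0[1],.06)); q=models.silhouettes("mould_"+k,p)
    if not q: return None
    q=min(q,key=lambda q:np.hypot(*np.subtract(q["xy"],c))); x0=np.array(x0,float)
    w=wm if wm is not None else np.zeros((400,640),bool)
    # ignore pixels behind gripper (rows below 250)
    ok=np.zeros((400,640),bool); ok[:250]=True
    f=lambda v:-iou((mmask(p,v[0],v[1],k)|w)&ok,(q["region"]|w)&ok)
    r=minimize(f,x0,method="Nelder-Mead",options=dict(initial_simplex=x0+.006*np.array([[0,0],[1,0],[0,1]]),maxiter=60))
    return r.x.round(4),round(-r.fun,3),round(q["score"],2)
E
python3 - <<'E'
from h import *
p=capture("wrist");save(p,"w2");s=robot.sense();print(s["time"],np.round(s["eef_pos"],4))
a=wfit(p,"xl",(.637,-.141),.082);print(a,mfit(p,"s",(.636,-.14),wmask(p,*a[0],.082,"xl")))
print(delta([*a[0],.117]),robot.sense()["joint_positions"])
for n in ("weight_l","weight_m"):print([(q["score"],q["xy"]) for q in models.spot_in(n,p)])
E
```

```text
6.175 [ 0.6375 -0.1405  0.2389]
(array([ 0.6378, -0.1413]), np.float64(0.935), 0.6) (array([ 0.6419, -0.1417]), np.float64(0.971), 0.57)
[ -0.3  -0.6 121.9] [-3.96242512e-01  6.06508427e-01  1.05583426e+00  3.35013666e-05
  1.47915083e+00 -1.73743643e+00]
[]
[]
```

View pics/w2.png

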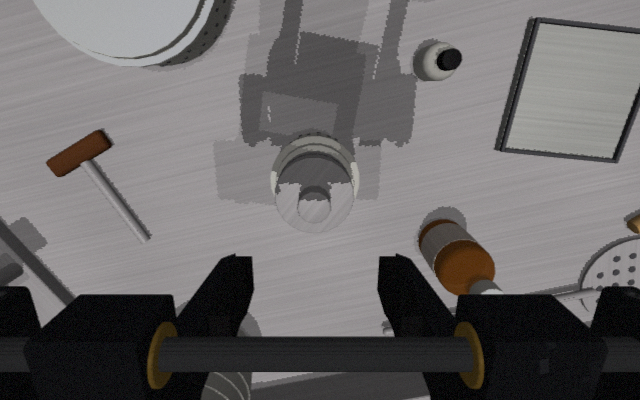

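The wrist view shows the XL weight, its knob centred at (314,200), between the fingers. Both views put it at (0.638, -0.141). Descend and grip.

Emit:
{"api": "drive_tool", "payload": {"commands": [[60,0,-1,20,0],[60,0,0,30,0],[60,0,0,30,0],[60,0,0,20,0],[60,0,0,12,0],[60,0,0,10,0],[60,0,0,0,0],[20,0,0,0,0],[20,0,0,0,0],[20,0,0,0,0],[20,0,0,0,0],[20,0,0,0,0],[20,0,0,0,0]], "newtons": 45}}

```text
time: 8.0
eef_pos: [0.6375, -0.1421, 0.117]
tcp_rot: [0.361, 3.12, 0.001]
contact_force: [0.9, 4.1, 1.7]
gripper_width: 0.0249
gripper_force: 45.0
```

Emit:
{"api": "drive_tool", "payload": {"commands": [[20,0,0,-5,0],[20,0,0,-10,0],[20,0,0,-20,0],[20,0,0,-30,0],[20,0,0,-30,0],[20,0,0,-20,0],[20,0,0,-5,0],[20,4,14,0,0],[20,9,30,0,0],[20,10,35,0,0],[20,10,35,0,0],[20,10,35,0,0],[20,10,35,0,0],[20,10,35,0,0],[20,9,30,0,0],[20,5,16,0,0],[20,2,7,0,0],[20,0,0,0,0],[20,0,0,0,0]]}}

```text
time: 10.38
eef_pos: [0.6228, 0.1393, 0.2366]
tcp_rot: [-0.363, -3.12, 0.001]
contact_force: [0.3, 0.9, -9.0]
gripper_width: 0.0246
gripper_force: 45.0
```

```bash
python3 - <<'E'
from h import *
p=capture("wrist");save(p,"w3");print(delta([.6234,.1407,.045]),robot.sense()["gripper_width"],tray(p)[1],robot.sense()["contact_force"])
E
```

```text
[ -0.3   1.5 191.7] 0.0245676314053336 [0.6194 0.1414] [ 0.11191778 -0.20411133 -8.71528545]
```

View pics/w3.png

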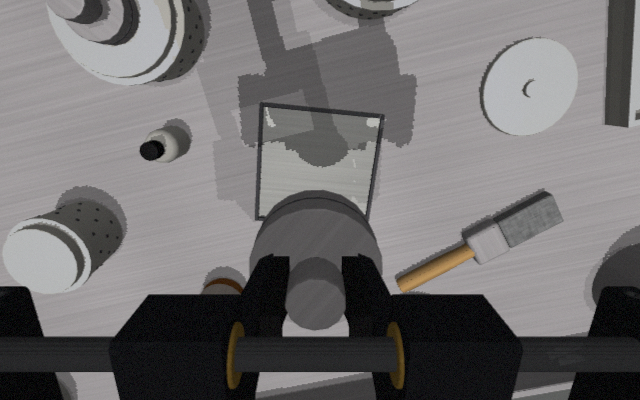

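The wrist view shows the XL weight held straight over the tray, its outline at (250–382, 190–330), weighing about 8.7 N. Lower it.

Emit:
{"api": "drive_tool", "payload": {"commands": [[20,0,1,15,0],[20,0,0,30,0],[20,0,0,40,0],[20,0,0,40,0],[20,0,0,30,0],[20,0,0,16,0],[20,0,0,8,0],[20,0,0,5,0],[20,0,0,2,0],[20,0,0,2,0],[20,0,0,1,0],[20,0,0,0,0]]}}

```text
time: 11.98
eef_pos: [0.6229, 0.1413, 0.0478]
tcp_rot: [0.362, 3.121, 0.0]
contact_force: [-0.5, 0.9, -7.7]
gripper_width: 0.0246
gripper_force: 45.0
```

Emit:
{"api": "drive_tool", "payload": {"commands": [[20,0,0,1,0],[20,0,0,1,0],[20,0,0,0,0]]}}

```text
time: 12.35
eef_pos: [0.6228, 0.1413, 0.0456]
tcp_rot: [-0.362, -3.121, 0.0]
contact_force: [-0.3, 0.5, -7.9]
gripper_width: 0.0246
gripper_force: 45.0
```

Emit:
{"api": "drive_tool", "payload": {"commands": [[20,0,0,0.5,0],[20,0,0,0.5,0],[20,0,0,0,0]]}}

```text
time: 12.72
eef_pos: [0.6229, 0.1413, 0.045]
tcp_rot: [0.362, 3.12, 0.0]
contact_force: [-1.5, 0.2, -7.1]
gripper_width: 0.0244
gripper_force: 45.0
```

Emit:
{"api": "drive_tool", "payload": {"commands": [[20,0,0,0.5,0],[20,0,0,0.5,0],[20,0,0,0,0]]}}

```text
time: 13.1
eef_pos: [0.6229, 0.1413, 0.0449]
tcp_rot: [0.361, 3.12, 0.0]
contact_force: [-5.3, -0.4, 4.0]
gripper_width: 0.0245
gripper_force: 45.0
```

Emit:
{"api": "drive_tool", "payload": {"commands": [[30,0,0,0,0],[60,0,0,0,0],[60,0,0,0,0],[60,0,0,-10,0],[60,0,0,-30,0],[60,0,0,-45,0],[60,0,0,-45,0],[60,0,0,-40,0],[60,0,0,-24,0],[60,12,3,0,0],[60,30,7,0,0],[60,40,10,0,0],[60,40,10,0,0],[60,40,10,0,0],[60,30,7,0,0],[60,20,4,0,0],[60,0,0,0,0],[60,0,0,0,0]]}}

```text
time: 15.35
eef_pos: [0.4287, 0.2391, 0.2375]
tcp_rot: [0.362, 3.121, -0.0]
contact_force: [-0.3, -0.7, 0.6]
gripper_width: 0.0604
gripper_force: 0.0
```

```bash
python3 - <<'E'
from h import *
p=capture("wrist");save(p,"w4");s=robot.sense();print(s["time"],np.round(s["eef_pos"],4))
a=wfit(p,"s",(.428,.2395),.082);print(a,mfit(p,"l",(.431,.242),wmask(p,*a[0],.082,"s")))
print(delta([*a[0],.105]),s["joint_positions"])
q=capture("scene");print(wfit(q,"xl",(.623,.141),.010))
E
```

```text
15.4 [0.4288 0.239  0.2374]
(array([0.4298, 0.2394]), np.float64(0.916), 0.87) (array([0.4322, 0.238 ]), np.float64(0.968), 0.72)
[ -1.    0.7 132.5] [ 2.69336991e-01  2.38870101e-01  1.59874093e+00 -1.43292345e-04
  1.30415911e+00 -1.06984045e+00]
(array([0.6233, 0.1411]), np.float64(0.919), 0.72)
```

View pics/w4.png

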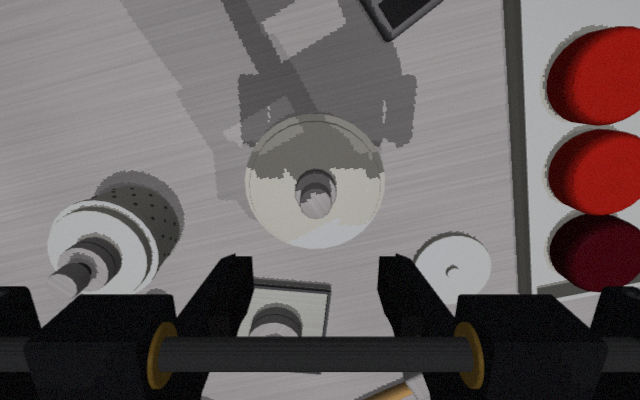

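The wrist view shows weight_s, knob at (315,200), in the middle of mould_l's follower, and the XL weight upright in the tray at (283,325). Grip it and lift.

Emit:
{"api": "drive_tool", "payload": {"commands": [[60,-1,1,20,0],[60,0,0,35,0],[60,0,0,35,0],[60,0,0,22,0],[60,0,0,12,0],[60,0,0,8,0],[60,0,0,0,0],[20,0,0,0,0],[20,0,0,0,0],[20,0,0,0,0],[20,0,0,0,0],[20,0,0,0,0],[20,0,0,0,0],[20,0,0,-6,0],[20,0,0,-20,0],[20,0,0,-35,0],[20,0,0,-35,0],[20,0,0,-28,0],[20,0,0,-8,0],[20,0,0,0,0]], "newtons": 30}}

```text
time: 18.1
eef_pos: [0.4292, 0.2402, 0.2372]
tcp_rot: [-0.362, -3.12, 0.0]
contact_force: [0.1, 0.0, -1.4]
gripper_width: 0.025
gripper_force: 30.0
```

```bash
python3 - <<'E'
from h import *
q=capture("scene");w=capture("side")
for p in (q,w):
  r=models.silhouettes("mould_s",p); r=[x for x in r if np.linalg.norm(onplane(p,x["xy"],.05)[:2]-[.64,-.14])<.05]
  f=mfit(p,"s",(.638,-.1415)); print(f)
  # full-frame fit
  from scipy.optimize import minimize
  g=r[0]["region"]; m=minimize(lambda v:-iou(mmask(p,*v,"s"),g),[.638,-.1415],method="Nelder-Mead",options=dict(initial_simplex=[[.638,-.1415],[.644,-.1415],[.638,-.1355]])); print(m.x.round(4),m.fun)
s=robot.sense();print(np.round(s["eef_pos"],4),delta([.638,-.1415,.22]))
E
```

```text
(array([ 0.6396, -0.1414]), np.float64(0.932), 0.96)
[ 0.6316 -0.1413] -0.8799359658484525
(array([ 0.6382, -0.1374]), np.float64(0.88), 0.64)
[ 0.6382 -0.1374] -0.8799149840595112
[0.4291 0.2401 0.237 ] [-290.6 -323.7   16.9]
```

Emit:
{"api": "drive_tool", "payload": {"commands": [[20,-15,-12,0,0],[20,-30,-23,0,0],[20,-35,-27,0,0],[20,-35,-27,0,0],[20,-35,-27,0,0],[20,-35,-27,0,0],[20,-35,-27,0,0],[20,-35,-27,0,0],[20,-20,-15,0,0],[20,-15,-12,0,0],[20,0,0,0,0],[20,0,0,0,0]]}}

```text
time: 19.9
eef_pos: [0.6601, -0.0442, 0.2375]
tcp_rot: [-0.362, -3.12, -0.0]
contact_force: [-0.4, -0.1, -2.6]
gripper_width: 0.0254
gripper_force: 30.0
```

```bash
python3 - <<'E'
from h import *
from scipy.optimize import minimize
p=capture("wrist");save(p,"w5");s=robot.sense();print(s["time"],np.round(s["eef_pos"],4))
a=mfit(p,"s",(.638,-.1415));print(a,delta([*a[0],.22]))
print(wfit(p,"s",s["eef_pos"][:2],s["eef_pos"][2]-.023))
# follower: bright disc
c=proj(p,(.638,-.1415,.082)).round().astype(int);print(c)
E
```

```text
19.95 [ 0.6601 -0.0439  0.2378]
(array([ 0.636 , -0.1402]), np.float64(0.906), 0.57) [  1.5 -99.4  17.9]
(array([ 0.6608, -0.044 ]), np.float64(0.833), 0.66)
[205 186]
```

View pics/w5.png

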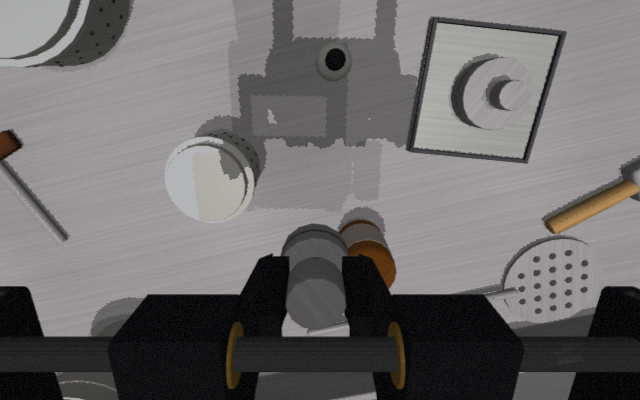

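The wrist view shows the now empty mould_s follower, centred near (206,181), and weight_s held upright. I check the centre with an enlarged overlay of the predicted follower.

```bash
python3 - <<'E'
from h import *
p=capture("wrist"); im=cv2.resize(p["color"][110:240,140:290,::-1],None,fx=5,fy=4.6,interpolation=cv2.INTER_LANCZOS4)
t=np.linspace(0,2*np.pi,73)
for (x,y),col in (((.638,-.1415),(0,0,255)),((.636,-.1402),(0,200,0)),):
  P=np.array([proj(p,(x+.036*np.cos(a),y+.036*np.sin(a),.082)) for a in t]); P=((P-[139.5,109.5])*[5,4.6]).astype(np.int32)
  cv2.polylines(im,[P],True,col,1)
cv2.imwrite("pics/ov1.png",im)
E
```

```text
(no output)
```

View pics/ov1.png

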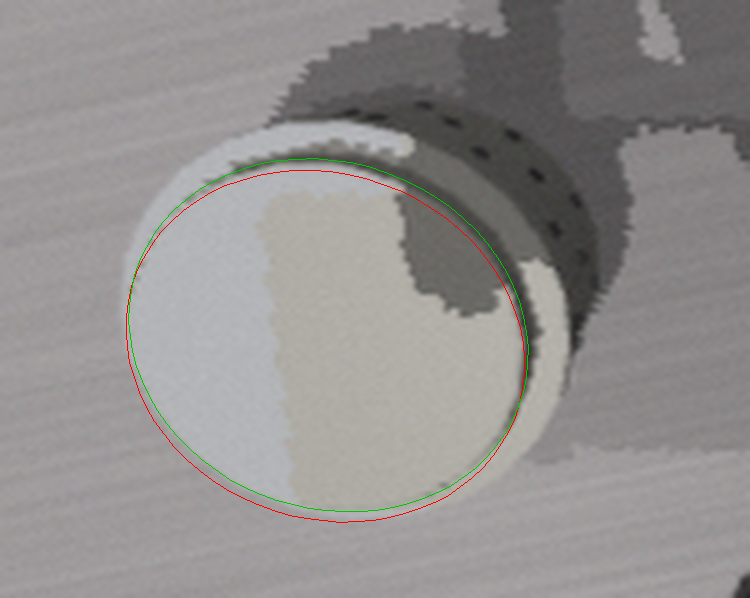

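The overlay shows the green ring, centre (0.636, -0.1405), matches the follower edge. Move over and lower, slowly at the end.

Emit:
{"api": "drive_tool", "payload": {"commands": [[20,0,-15,0,0],[20,0,-30,0,0],[20,1,-30,0,0],[20,0,-18,0,0],[20,0,-7,0,0],[20,0,0,10,0],[20,0,0,25,0],[20,0,0,35,0],[20,0,0,30,0],[20,0,0,15,0],[20,0,0,8,0],[20,0,0,4,0],[20,0,0,2,0],[20,0,0,1,0],[20,0,0,1,0],[20,0,0,0,0]]}}

```text
time: 22.1
eef_pos: [0.6366, -0.1414, 0.1068]
tcp_rot: [0.362, 3.121, -0.0]
contact_force: [-0.4, -0.3, -1.6]
gripper_width: 0.0249
gripper_force: 30.0
```

Emit:
{"api": "drive_tool", "payload": {"commands": [[20,0,0,0.5,0],[20,0,0,0.5,0],[20,0,0,0.5,0],[20,0,0,0,0]]}}

```text
time: 22.6
eef_pos: [0.6368, -0.1415, 0.1059]
tcp_rot: [0.362, 3.12, -0.001]
contact_force: [-2.0, -0.5, 4.9]
gripper_width: 0.0253
gripper_force: 30.0
```

Emit:
{"api": "drive_tool", "payload": {"commands": [[30,0,0,0,0],[60,0,0,0,0],[60,0,0,0,0],[60,0,0,-8,0],[60,0,0,-25,0],[60,0,0,-40,0],[60,0,0,-40,0],[60,0,0,-20,0],[60,10,-9,0,0],[60,25,-21,0,0],[60,36,-30,0,0],[60,36,-30,0,0],[60,36,-30,0,0],[60,24,-21,0,0],[60,12,-10,0,0],[60,0,0,0,0],[60,0,0,0,0]]}}

```text
time: 24.72
eef_pos: [0.4285, -0.2471, 0.2383]
tcp_rot: [0.361, 3.12, 0.0]
contact_force: [1.3, -0.2, -0.7]
gripper_width: 0.0599
gripper_force: 0.0
```

```bash
python3 - <<'E'
from h import *
p=capture("wrist");save(p,"w6");s=robot.sense();print(s["time"],np.round(s["eef_pos"],4))
a=wfit(p,"l",(.4275,-.248),.082);print(a,mfit(p,"xl",(.4276,-.248),wmask(p,*a[0],.082,"l")), wfit(p,"m",(.4275,-.248),.082))
print(delta([*a[0],.113]),s["joint_positions"])
for c in ("scene","side"):
    q=capture(c);print(wfit(q,"s",(.636,-.141),.082))
E
```

```text
24.775 [ 0.4285 -0.247   0.2382]
(array([ 0.4291, -0.2477]), np.float64(0.953), 0.91) (array([ 0.4288, -0.2495]), np.float64(0.989), 0.89) (array([ 0.4267, -0.2494]), np.float64(0.713), 0.91)
[ -1.   -0.5 125.1] [-7.60270807e-01  2.46254114e-01  1.58731902e+00  1.84173635e-04
  1.30803196e+00 -2.10136950e+00]
(array([ 0.6392, -0.1415]), np.float64(0.933), 0.69)
(array([ 0.636, -0.141]), np.float64(0.0), 0.91)
```

View pics/w6.png

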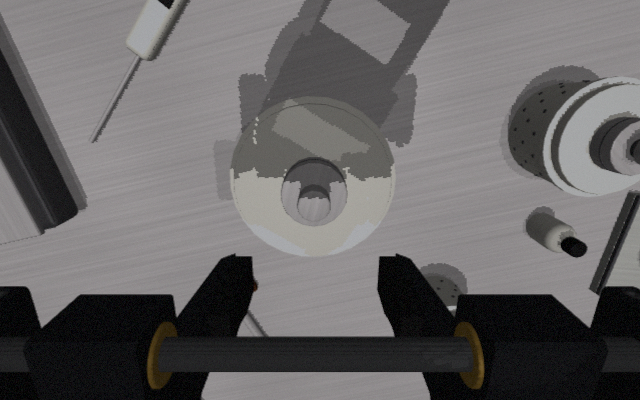

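The wrist view shows weight_l, knob at (314,200), on the XL mould centred near (314,175). Grip and lift.

Emit:
{"api": "drive_tool", "payload": {"commands": [[60,-1,0,20,0],[60,0,0,32,0],[60,0,0,32,0],[60,0,0,22,0],[60,0,0,12,0],[60,0,0,7,0],[60,0,0,0,0],[20,0,0,0,0],[20,0,0,0,0],[20,0,0,0,0],[20,0,0,0,0],[20,0,0,0,0],[20,0,0,0,0],[20,0,0,-6,0],[20,0,0,-20,0],[20,0,0,-35,0],[20,0,0,-35,0],[20,0,0,-22,0],[20,0,0,-7,0],[20,0,0,0,0]], "newtons": 40}}

```text
time: 27.62
eef_pos: [0.4285, -0.2473, 0.2375]
tcp_rot: [-0.362, -3.12, -0.001]
contact_force: [0.7, -0.2, -5.9]
gripper_width: 0.0248
gripper_force: 40.0
```

Emit:
{"api": "drive_tool", "payload": {"commands": [[20,4,13,0,0],[20,8,28,0,0],[20,11,36,0,0],[20,11,36,0,0],[20,11,36,0,0],[20,11,36,0,0],[20,11,36,0,0],[20,11,36,0,0],[20,11,36,0,0],[20,9,32,0,0],[20,6,24,0,0],[20,4,14,0,0],[20,0,0,0,0],[20,0,0,0,0]]}}

```text
time: 29.38
eef_pos: [0.4065, 0.1299, 0.238]
tcp_rot: [-0.362, -3.12, 0.001]
contact_force: [0.5, 0.3, -6.0]
gripper_width: 0.0248
gripper_force: 40.0
```

```bash
python3 - <<'E'
from h import *
p=capture("wrist");s=robot.sense();print(s["time"],np.round(s["eef_pos"],4))
a=mfit(p,"l",(.432,.239));print(a,delta([*a[0],.113]))
c=proj(p,(*a[0],.082)).astype(int);x0,y0=max(0,c[0]-90),max(0,c[1]-80)
im=cv2.resize(p["color"][y0:y0+150,x0:x0+180,::-1],None,fx=4,fy=4)
t=np.linspace(0,2*np.pi,73);P=np.array([proj(p,(a[0][0]+.06*np.cos(u),a[0][1]+.06*np.sin(u),.082)) for u in t])
cv2.polylines(im,[((P-[x0-.5,y0-.5])*4).astype(np.int32)],True,(0,0,255),1);cv2.imwrite("pics/ov2.png",im)
print(wfit(p,"l",s["eef_pos"][:2],s["eef_pos"][2]-.031))
E
```

```text
29.425 [0.4066 0.1298 0.2381]
(array([0.4318, 0.2375]), np.float64(0.939), 0.86) [  0.3 110.6 125.1]
(array([0.4062, 0.13  ]), np.float64(0.732), 0.59)
```

View pics/ov2.png

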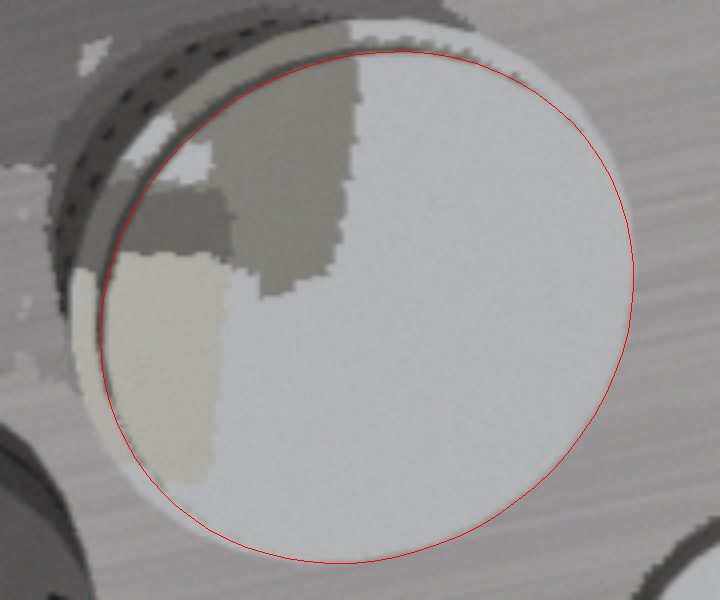

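The overlay ring, centre (0.4318, 0.2375), fits mould_l's follower edge. Place weight_l.

Emit:
{"api": "drive_tool", "payload": {"commands": [[20,0,15,0,0],[20,0,30,0,0],[20,0,35,0,0],[20,0,22,0,0],[20,0,9,0,0],[20,0,0,10,0],[20,0,0,25,0],[20,0,0,35,0],[20,0,0,27,0],[20,0,0,13,0],[20,0,0,7,0],[20,0,0,3,0],[20,0,0,1.5,0],[20,0,0,1,0],[20,0,0,1,0],[20,0,0,0,0]]}}

```text
time: 31.52
eef_pos: [0.432, 0.2385, 0.1148]
tcp_rot: [0.362, 3.121, -0.0]
contact_force: [0.9, 0.2, -5.9]
gripper_width: 0.0246
gripper_force: 40.0
```

Emit:
{"api": "drive_tool", "payload": {"commands": [[20,0,0,0.5,0],[20,0,0,0.5,0],[20,0,0,0.5,0],[20,0,0,0,0]]}}

```text
time: 32.02
eef_pos: [0.4321, 0.2385, 0.1135]
tcp_rot: [0.362, 3.121, 0.0]
contact_force: [-2.1, -0.1, -1.1]
gripper_width: 0.0247
gripper_force: 40.0
```

Emit:
{"api": "drive_tool", "payload": {"commands": [[20,0,0,0.4,0],[20,0,0,0,0],[30,0,0,0,0],[60,0,0,0,0],[60,0,0,0,0],[60,0,0,-8,0],[60,0,0,-25,0],[60,0,0,-40,0],[60,0,0,-35,0],[60,0,0,-17,0],[60,-12,-3,0,0],[60,-28,-7,0,0],[60,-40,-10,0,0],[60,-40,-10,0,0],[60,-40,-10,0,0],[60,-30,-7,0,0],[60,-18,-4,0,0],[60,0,0,0,0],[60,0,0,0,0]]}}

```text
time: 34.4
eef_pos: [0.6224, 0.1414, 0.2372]
tcp_rot: [-0.361, -3.12, 0.0]
contact_force: [-0.0, 0.7, 0.3]
gripper_width: 0.06
gripper_force: 0.0
```

```bash
python3 - <<'E'
from h import *
p=capture("wrist");s=robot.sense();print(s["time"],np.round(s["eef_pos"],4))
a=wfit(p,"xl",(.623,.141),.010);print(a,delta([*a[0],.045]))
q=capture("scene");b=wfit(q,"l",(.432,.238),.082);print(b,wfit(q,"s",(.638,-.141),.082))
E
```

```text
34.45 [0.6223 0.1416 0.2375]
(array([0.6237, 0.142 ]), np.float64(0.933), 0.8) [ -1.3   0.6 192.8]
(array([0.4345, 0.2407]), np.float64(0.831), 0.56) (array([ 0.6403, -0.1412]), np.float64(0.847), 0.74)
```

Emit:
{"api": "drive_tool", "payload": {"commands": [[60,-1,0,20,0],[60,0,0,40,0],[60,0,0,45,0],[60,0,0,40,0],[60,0,0,25,0],[60,0,0,14,0],[60,0,0,8,0],[60,0,0,0,0],[20,0,0,0,0],[20,0,0,0,0],[20,0,0,0,0],[20,0,0,0,0],[20,0,0,0,0],[20,0,0,0,0],[20,0,0,-6,0],[20,0,0,-20,0],[20,0,0,-40,0],[20,0,0,-45,0],[20,0,0,-40,0],[20,0,0,-25,0]], "newtons": 45}}

```text
time: 37.15
eef_pos: [0.6235, 0.141, 0.2229]
tcp_rot: [-0.362, -3.12, 0.0]
contact_force: [-0.1, -0.8, -9.2]
gripper_width: 0.025
gripper_force: 45.0
```

Emit:
{"api": "drive_tool", "payload": {"commands": [[20,0,0,-12,0],[20,0,0,-3,0],[20,4,-12,0,0],[20,9,-28,0,0],[20,12,-36,0,0],[20,12,-36,0,0],[20,12,-36,0,0],[20,12,-36,0,0],[20,12,-36,0,0],[20,11,-36,0,0],[20,9,-30,0,0],[20,5,-16,0,0],[20,2,-8,0,0],[20,0,0,0,0],[20,0,0,0,0]]}}

```text
time: 39.02
eef_pos: [0.4558, -0.1372, 0.2367]
tcp_rot: [-0.36, -3.121, -0.001]
contact_force: [0.4, 0.1, -8.7]
gripper_width: 0.0247
gripper_force: 45.0
```

```bash
python3 - <<'E'
from h import *
p=capture("wrist");s=robot.sense();print(s["time"],np.round(s["eef_pos"],4))
a=mfit(p,"xl",(.4288,-.2495));print(a,delta([*a[0],.117]))
c=proj(p,(*a[0],.082)).astype(int);x0,y0=max(0,c[0]-100),max(0,c[1]-75)
im=cv2.resize(p["color"][y0:y0+150,x0:x0+200,::-1],None,fx=4,fy=4)
t=np.linspace(0,2*np.pi,73);P=np.array([proj(p,(a[0][0]+.072*np.cos(u),a[0][1]+.072*np.sin(u),.082)) for u in t])
cv2.polylines(im,[((P-[x0-.5,y0-.5])*4).astype(np.int32)],True,(0,0,255),1);cv2.imwrite("pics/ov3.png",im)
E
```

```text
39.075 [ 0.4558 -0.1372  0.2367]
(array([ 0.4301, -0.2516]), np.float64(0.949), 0.88) [  -1.  -117.2  119.7]
```

View pics/ov3.png

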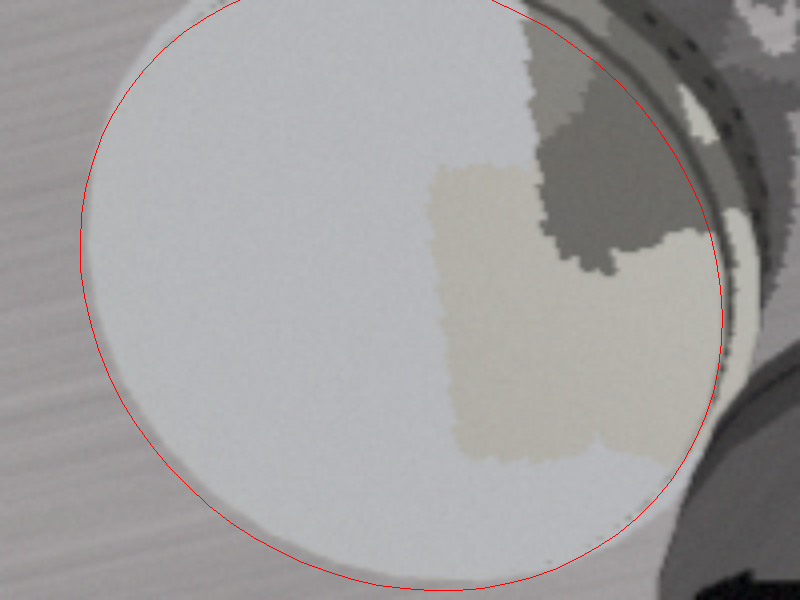

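The ring sits about 1.5 mm left of and below the true follower edge. I use (0.4288, -0.2498), which agrees with the earlier hover fit.

Emit:
{"api": "drive_tool", "payload": {"commands": [[20,1,-15,0,0],[20,0,-30,0,0],[20,0,-35,0,0],[20,0,-26,0,0],[20,0,-10,0,0],[20,0,0,10,0],[20,0,0,25,0],[20,0,0,32,0],[20,0,0,25,0],[20,0,0,13,0],[20,0,0,7,0],[20,0,0,3,0],[20,0,0,1.5,0],[20,0,0,1,0],[20,0,0,1,0],[20,0,0,0,0]]}}

```text
time: 41.12
eef_pos: [0.4281, -0.2506, 0.1184]
tcp_rot: [0.362, 3.121, -0.0]
contact_force: [0.4, 0.0, -7.8]
gripper_width: 0.0245
gripper_force: 45.0
```

Emit:
{"api": "drive_tool", "payload": {"commands": [[20,0,0,0.5,0],[20,0,0,0.5,0],[20,0,0,0.5,0],[20,0,0,0,0]]}}

```text
time: 41.62
eef_pos: [0.4282, -0.2507, 0.118]
tcp_rot: [0.361, 3.12, -0.001]
contact_force: [-4.7, 4.0, 5.9]
gripper_width: 0.0247
gripper_force: 45.0
```

Emit:
{"api": "drive_tool", "payload": {"commands": [[30,0,0,0,0],[60,0,0,0,0],[60,0,0,0,0],[60,0,0,-8,0],[60,0,0,-25,0],[60,0,0,-40,0],[60,0,0,-33,0],[60,0,0,-17,0],[60,0,0,0,0],[60,0,0,0,0]]}}

```text
time: 42.88
eef_pos: [0.4278, -0.2503, 0.2391]
tcp_rot: [-0.362, -3.12, -0.001]
contact_force: [-0.7, 0.1, 1.0]
gripper_width: 0.0598
gripper_force: 0.0
```

```bash
cat >> h.py <<'E'
def chk(p,kw,x,sub=None):
    a=wfit(p,kw,x,.082); return a,mfit(p,kw,x,wmask(p,*a[0],.082,kw))
E
python3 - <<'E'
from h import *
p=capture("wrist");s=robot.sense();print(s["time"],np.round(s["eef_pos"],4));save(p,"w7")
print(chk(p,"xl",(.4285,-.2505)),"to m",delta([.449,.017,.238]))
E
```

```text
42.925 [ 0.4278 -0.2503  0.239 ]
((array([ 0.4274, -0.2503]), np.float64(0.959), 0.6), (array([ 0.4288, -0.2497]), np.float64(0.987), 0.68)) to m [ 40.6 265.1   1.3]
```

XL is within 1.5 mm of centre. Now check m, l and s.

Emit:
{"api": "drive_tool", "payload": {"commands": [[60,2,14,0,0],[60,6,40,0,0],[60,7,45,0,0],[60,7,45,0,0],[60,7,45,0,0],[60,6,40,0,0],[60,4,26,0,0],[60,2,10,0,0],[60,0,0,0,0],[60,0,0,0,0]]}}

```text
time: 44.28
eef_pos: [0.4487, 0.0161, 0.2397]
tcp_rot: [-0.363, -3.12, 0.0]
contact_force: [1.1, -0.4, -0.3]
gripper_width: 0.0604
gripper_force: 0.0
```

```bash
python3 - <<'E'
from h import *
p=capture("wrist");s=robot.sense();print(s["time"],np.round(s["eef_pos"],4));save(p,"w8")
print(chk(p,"m",(.449,.017)),"to l",delta([.432,.238,.238]))
E
```

```text
44.325 [0.4487 0.016  0.2398]
((array([0.4506, 0.017 ]), np.float64(0.945), 0.82), (array([ 0.608 , -0.0899]), np.float64(1.0), 0.63)) to l [ 67.3 212.1   1.8]
```

```bash
python3 - <<'E'
from h import *
p=capture("wrist"); a=(.4506,.017)
for n in ("mould_m","mould_xl"): print(n,[(round(q["score"],2),np.round(q["xy"])) for q in models.silhouettes(n,p)])
im=cv2.resize(p["color"][90:270,200:440,::-1],None,fx=3.3,fy=3.3)
t=np.linspace(0,2*np.pi,73)
for r,z,c in ((.048,.082,(0,0,255)),(.023,.082,(0,255,0)),(.023,.106,(0,255,0))):
  P=np.array([proj(p,(a[0]+r*np.cos(u),a[1]+r*np.sin(u),z)) for u in t]);cv2.polylines(im,[((P-[199.5,89.5])*3.3).astype(np.int32)],True,c,1)
cv2.imwrite("pics/ov4.png",im)
E
```

```text
mould_m [(0.89, array([527.,  91.])), (0.79, array([242., 336.])), (0.75, array([312., 165.]))]
mould_xl [(0.97, array([ 84., 198.]))]
```

View pics/ov4.png

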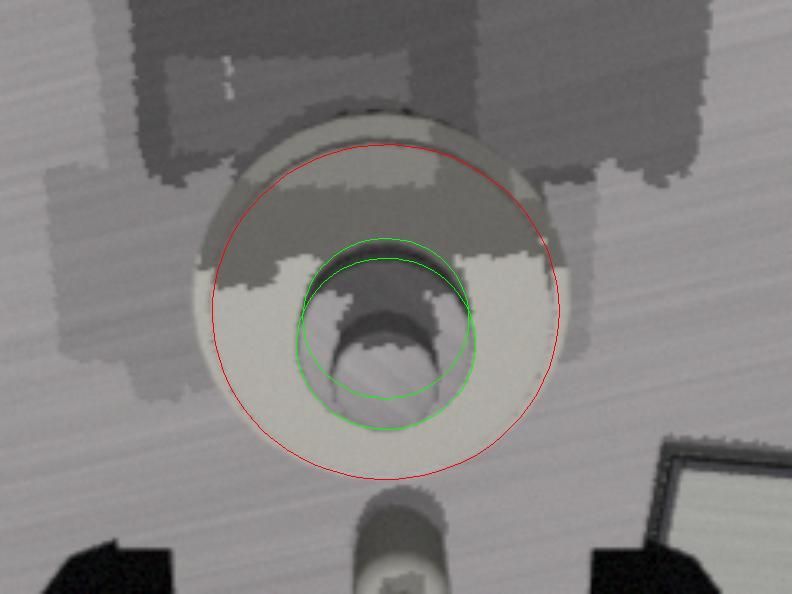

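The overlay shows weight_m (green) and its mould's follower (red) concentric to about 1.5 mm, so it can stay. Check l.

Emit:
{"api": "drive_tool", "payload": {"commands": [[60,4,14,0,0],[60,11,34,0,0],[60,14,42,0,0],[60,14,42,0,0],[60,12,40,0,0],[60,8,28,0,0],[60,4,12,0,0],[60,0,0,0,0],[60,0,0,0,0]]}}

```text
time: 45.7
eef_pos: [0.4321, 0.2378, 0.2398]
tcp_rot: [0.363, 3.121, -0.0]
contact_force: [1.0, -0.5, -0.3]
gripper_width: 0.0599
gripper_force: 0.0
```

```bash
python3 - <<'E'
from h import *
p=capture("wrist");s=robot.sense();print(s["time"],np.round(s["eef_pos"],4))
print(chk(p,"l",(.432,.238)),"to s",delta([.637,-.141,.238]))
E
```

```text
45.75 [0.4322 0.2377 0.2399]
((array([0.4326, 0.2384]), np.float64(0.926), 0.57), (array([0.4318, 0.238 ]), np.float64(0.972), 0.91)) to s [-286.4 -321.6    2. ]
```

Emit:
{"api": "drive_tool", "payload": {"commands": [[60,-13,-14,0,0],[60,-27,-30,0,0],[60,-30,-34,0,0],[60,-30,-34,0,0],[60,-30,-34,0,0],[60,-30,-34,0,0],[60,-30,-34,0,0],[60,-30,-34,0,0],[60,-30,-34,0,0],[60,-22,-24,0,0],[60,-14,-16,0,0],[60,0,0,0,0],[60,0,0,0,0]]}}

```text
time: 47.48
eef_pos: [0.6364, -0.1399, 0.2399]
tcp_rot: [-0.362, -3.12, -0.0]
contact_force: [-1.6, 0.5, 0.1]
gripper_width: 0.0597
gripper_force: 0.0
```

```bash
python3 - <<'E'
from h import *
p=capture("wrist");s=robot.sense();print(s["time"],np.round(s["eef_pos"],4));save(p,"w9")
print(chk(p,"s",(.637,-.141))); save(capture("scene"),"end")
E
```

```text
47.525 [ 0.6365 -0.1396  0.24  ]
((array([ 0.6361, -0.1402]), np.float64(0.868), 0.64), (array([ 0.6382, -0.1407]), np.float64(0.926), 0.69))
```

View pics/w9.png

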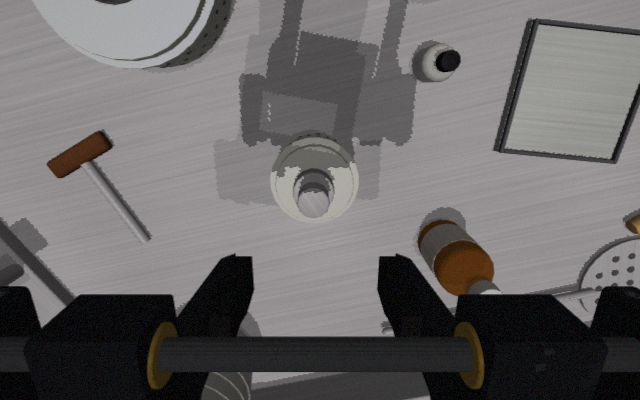

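View pics/end.png

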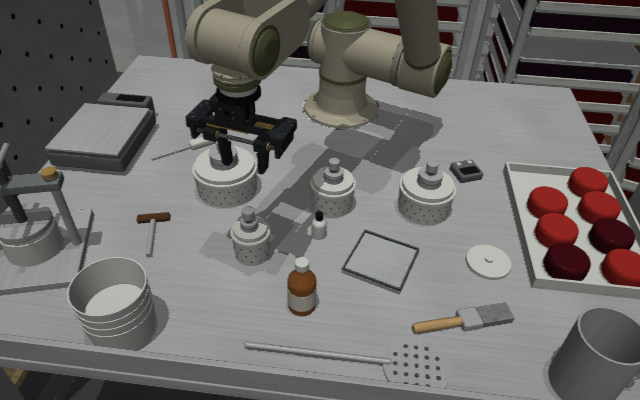

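The final views show every weight upright: weight_s on mould_s at (313,190) in the wrist view, the tray empty, and all four moulds where they stood at the start. Hand in.

```bash
python3 -c "
from plant import robot
print(robot.finish_job())"
```

```text
the job is handed in; nothing more can be done
None
```

The job is handed in at about 48 s of robot time: each weight stands upright on its own mould, measured within about 3 mm of centre, and the tray is empty; weight_m was already on mould_m and stayed there.

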